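# Start the stirrer at its working speed

## Robot

A 6-joint arm with a two-finger parallel gripper is mounted at the origin on the work surface. World frame = base frame: x ahead of the robot, y to its left, z up, the work surface at z = 0. Lengths are in m, angles in rad, forces in N, time in s.
With the tool pointing down it reaches from about 0.35 to 0.875 m from the base axis. Payload 4.2 kg.
Tool frame: the origin (TCP) lies at the very end of the fingers, on their centre line; the grasp point (between the pads) lies 19 mm behind it; z points along the fingers, y is the line along which they close (so a half turn about z gives the same grasp; the last joint's range is limited). The gripper opens to 85 mm and grips with 20 to 120 N. Pads are 22 mm wide; open, the fingers measure 114 mm over their backs; the gripper's body (76 mm by 85 mm) begins 54 mm behind the grasp point. The pads swing forward as they close: fully open they stand 13 mm farther back than shut.
Start: joints at [-1.08, 0.385, 0.008, 0, -1.194, -0.259], TCP at [0.144, -0.608, 0.231] pointing down, gripper open.
Joint ranges: [-3.14, 3.14], [-1.21, 2.06], [-1.07, 1.41], [-3.16, 2.05], [-2.99, -0.16], [-3.1, 3.1]. Speed limits (rad/s): [2.79, 2.79, 3.14, 3.14, 3.14, 3.14].

## Interface

Orientations are given as a rotation vector (axis times angle).
In Python, from workcell import r, cams, workorder gives the robot as it stands.
- The arm moves only by the tool jog_arm, never from a script. Its argument "commands" is a list of rows, each an object with "translation": the shift along the tool's x, y, z scaled (see below), a list of three; "spin": the turn about the tool's z scaled (see below); "gripper": the opening, from -1 (shut) to 1 (fully open). A call has 1 to 12 rows; each row is the pose to reach, as a shift and turn from the pose commanded when the call began, along the tool's axes at that moment; what a row does not reach only later rows make up. The controller multiplies each number of a shift by 1 m and each number of a turn by pi/2 rad. A row lasts 1/10 s, in which the tool goes at most 50 mm and 8.59 degrees, less where a joint would pass 70% of its speed; a pose out of reach is approached as far as the arm can. A call with a number of a shift or a turn outside -1 to 1 is refused whole. A call with a gripper value outside its range is refused whole. The fingers move at their own pace and stop on an object; the grip force is fixed at half the most. Time passes only in rows, so rows that repeat a pose let the fingers close. It gives the time, the measured TCP pose, the force, the opening and the grip force at its end, in the units of the state.
- r.get_obs(): the state, without advancing time (a new reading comes with each control period).
- cams.snapshot(name): name is "side" or "top" or "wrist"; returns the picture (420x560x3 uint8, red, green, blue); there is no depth.
- cams.get_calibration(name): a dict with "K" (3x3 intrinsics, pixels), "R" (3x3) and "t" (3): a world point X has camera coordinates R X + t. Camera axes: x right, y down, z forward; pixel columns grow to the right and rows downward; lengths in m; the calibration is good to about 2 mm. The wrist camera is an equidistant fisheye: a pixel r from the principal point sees the ray r / f radians off the axis. A picture is of the moment at which its call begins: read the wrist's pose just before it. get_calibration takes no time and is no camera call; for the wrist camera it gives the pose at the moment of the call.
- workorder.hand_in(): hands the job in; it is judged then, once.
The state is a dict: "clock": time; "joint_positions": joint angles; "qvel": joint speeds; "joint_torque": joint torques, N m; "ee_pos": TCP position; "eef_rot": TCP orientation; "ft_force": force on the tool from outside, world axes, zero at the start; "moment": the same for the moment, N m; "finger_gap": finger opening in m; "gripper_force": force on a finger pad.
Only numpy, scipy, OpenCV 4.12 (cv2) and the standard library are available. Lean on these libraries where they do the work, as an engineer would, in place of code of your own. Each camera call takes 0.05 s, during which the arm holds its last target. There are 200 camera calls.

## Task

Start the magnetic stirrer under the amber flask: first switch it on by pressing down the raised front half of its red rocker, then roll the black knurled speed wheel away from the robot with a light fingertip until the green mark clicks into place at the pointer lines. Do not run past the green mark, do not squeeze or press the wheel hard, and leave the flask and the other things standing where they are.

Things in the scene. Friction and masses are not known exactly. Their poses are not given: they have to be found in the camera images.
- stirrer: Magnetic stirrer, fixed: grey-blue casing 255 (its x) by 180 mm (its y). Origin on the bench, 130 mm behind the front edge, mid-width; +x points to its back, away from the robot, z up. Control deck: front 90 mm, flat top 60 mm up, red rocker on its left (+y), black wheel on its right. Behind it a white plate 152 mm square, top 75 mm up, centred 41 mm behind the origin.
- wheel_top (a point): Fixed point at the crown of the black knurled speed wheel, mid-width: in the stirrer's frame x -88, y -42, z 77 mm; axes as the stirrer's. White pointer lines beside the wheel mark the crown. Wheel radius 34 mm, width 24 mm, level axle along the stirrer's y, 43 mm up; only the upper segment, 59 mm long, shows. The axle is sprung: pressed down, the wheel sinks about 1 mm per 3.5 N, 5 mm at most.
- speed_wheel (a joint): Wheel angle, rad; grows as the crown rolls away from the robot (stirrer +x). Sprung detents every 0.449 rad (15.3 mm of rim): 0, 0.449, 0.898 ... 2.244, each with a 4 mm mark across the rim that is then at the crown: white, but green for 0.898. Starts in 0 or 0.449, green on the robot's side of the crown. 1.5 N at the rim leaves a detent; past half way it snaps into the next; freed, it centres.
- power_rocker (a joint): Tilt of the red rocker in rad: 0 off (front half raised, rear half level) to 0.30 on (front half level, rear half raised). It stays where it is left. About 2 N presses it over.
- rocker_on (a point): Point to press: on the upper face of the rocker's front half, 12 mm in front of its pivot; moves with the rocker. Rocker 36 mm long (stirrer x), 24 mm wide; pivot in the stirrer's frame x -88, y 45, z 60.5 mm. Off: this point is about 67 mm above the bench, the front edge about 69 mm. On: the front half is level, 63.5 mm up.
- flask: Amber glass conical flask, full, with an off-white stopper, loose on the white plate: 105 mm across the base, 196 mm high, neck 34 mm; origin at the centre of its underside. Leave it.
- jar_a: Small white screw-cap jar, 54 mm across, 62 mm high, loose on the bench; origin at the centre of its underside. Leave it.
- jar_b: Another such white jar. Leave it.
- dropper: Small amber bottle with a black cap, 42 mm across, 95 mm high; origin at the centre of its underside. Leave it.
- beaker: Empty glass beaker, 72 mm across, 95 mm high; origin at the centre of its underside. Leave it.
- carton: Small white carton with a green band, 55 x 75 x 95 mm high; origin at the centre of its underside. Leave it.
- bung: Tan tapered rubber bung, 35 mm across the top, 28 mm high; origin at the centre of its underside. Leave it.
Mind the look-alikes: they are no part of the job. Several things have the shape of the flask; the one meant has the colours described above.

How it is judged:
On the way, in this order (a step that is already met when the one before it is completed fails the run):
1. the rocker is pressed over to on (value of joint power_rocker above 0.22 rad), for 0.2 s.
2. the wheel stands in the setting with the green mark at the pointer lines (value of joint speed_wheel between 0.76 and 1.04 rad), for 0.2 s.
At the end, for the whole second after the job is handed in: The rocker is on (over 0.22 rad of its 0.30), the speed wheel rests in the detent with the green mark at the pointer (0.898 rad, within 0.1), and the flask stands upright on the plate within 20 mm of where it stood (value of joint power_rocker above 0.22 rad and value of joint speed_wheel between 0.8 and 1 rad and velocity of joint speed_wheel between -0.1 and 0.1 rad/s and distance of flask from where it was at the start of the episode below 0.02 m and angle between flask's own z axis and vertical below 0.1 rad); the robot touches nothing.
It fails at once if the wheel is run past the green mark towards the next setting (value of joint speed_wheel above 1.16 rad).
It fails at once if the wheel is squeezed or pressed with more than 35 N (contact force between the fingers and speed_wheel above 35 N).
It fails at once if the flask is shifted by more than 20 mm, tipped or lifted (distance of flask from where it was at the start of the episode above 0.02 m or angle between flask's own z axis and vertical above 0.2 rad).
It fails at once if another thing on the bench is shifted by more than 30 mm, knocked over or lifted (distance of any of jar_a, jar_b, dropper, beaker, carton, bung from where it was at the start of the episode above 0.03 m or angle between any of jar_a, jar_b, dropper, beaker, carton, bung's own z axis and vertical above 0.5 rad).
It also fails if it takes over 48 s, if anything falls off the work surface, if the arm or the gripper's body presses on something with over 40 N, if the wrist force passes 120 N, or if a joint passes its speed limit or range.

## Working session

There is one attempt and no reset: what is moved stays moved. The work goes in short steps, Python scripts to look and compute and a tool call to move; the robot and the scene stay as the last step left them, time stands still between calls to the robot, and variables do not carry over. Pictures are saved under pics/ and viewed, at most 10 in all, crops included, and the job is handed in when it is done.

Besides the shell and the picture viewer there is one more tool, called after "Emit:" by a JSON object that holds its "name" and its "arguments". jog_arm: Moves the arm, as the interface text tells. Shifts and turns lie within -1 to 1; 1 stands for 1 m of shift or pi/2 rad of turn. Its arguments: {"type":"object","properties":{"commands":{"type":"array"}},"required":["commands"]}

```bash
mkdir -p pics; python3 - <<'E'
from workcell import r,cams,workorder
import cv2,numpy as np
o=r.get_obs();print({k:np.round(v,3) for k,v in o.items()})
for n in ["side","top"]:
    im=cams.snapshot(n);cv2.imwrite(f"pics/{n}0.png",im[:,:,::-1])
    c=cams.get_calibration(n);print(n,{k:np.round(v,4).tolist() for k,v in c.items()})
E
```

```text
{'clock': np.float64(0.0), 'joint_positions': array([-1.080e+00,  3.860e-01,  7.000e-03, -1.000e-03, -1.194e+00,
       -2.590e-01]), 'qvel': array([-0.001, -0.   ,  0.   ,  0.001,  0.002,  0.   ]), 'joint_torque': array([-1.0000e-03, -3.9229e+01,  1.8839e+01,  4.1860e+00, -5.0000e-03,
        0.0000e+00]), 'ee_pos': array([ 0.143, -0.608,  0.23 ]), 'eef_rot': array([ 3.63e-01, -3.12e+00, -3.00e-03]), 'ft_force': array([-0.228, -0.851,  0.244]), 'moment': array([ 0.033, -0.039,  0.015]), 'gripper_force': np.float64(0.0), 'finger_gap': np.float64(0.085)}
side {'K': [[395.9373, 0.0, 284.0155], [0.0, 395.9373, 207.4949], [0.0, 0.0, 1.0]], 'R': [[-0.9229, -0.3846, -0.0184], [-0.1998, 0.5194, -0.8308], [0.3291, -0.7631, -0.5562]], 't': [0.5149, 0.1827, 0.7356]}
top {'K': [[515.1767, 0.0, 280.8886], [0.0, 515.1767, 217.1984], [0.0, 0.0, 1.0]], 'R': [[-0.0116, -0.9996, 0.025], [-0.9871, 0.0074, -0.1602], [0.16, -0.0266, -0.9868]], 't': [-0.0015, 0.5732, 1.1931]}
```

View pics/side0.png

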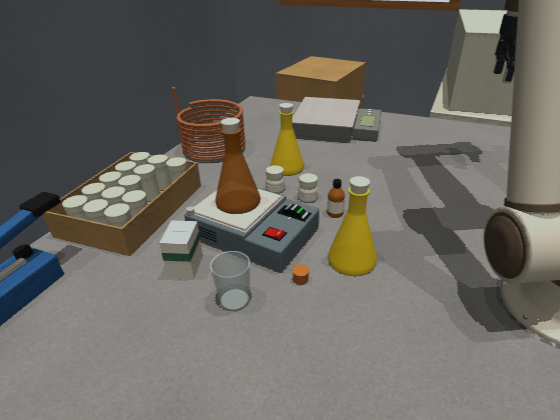

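View pics/top0.png

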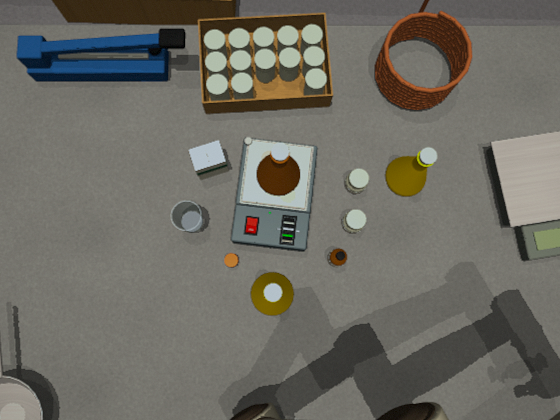

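The amber flask is at top px (278,172) and side px (236,175). It sits on the white plate and fits the description. The yellow flasks at top (272,293) and (406,175) are look-alikes. The rocker is at top (252,226) and the wheel at (288,230). I'll enlarge the deck to confirm.

```bash
python3 - <<'E'
import cv2,numpy as np
t=cv2.imread("pics/top0.png")[130:260,215:345]; s=cv2.imread("pics/side0.png")[170:270,180:330]
t=cv2.resize(t,(600,600),interpolation=cv2.INTER_CUBIC)
cv2.imwrite("pics/ct.png",t)
E
```

```text
(no output)
```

View pics/ct.png

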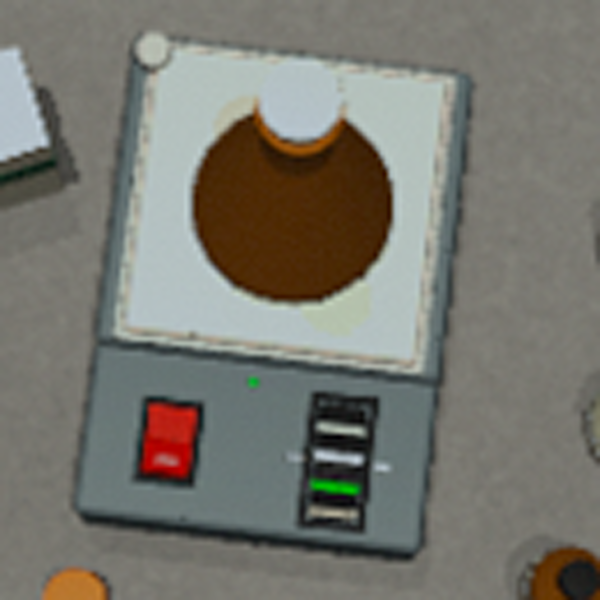

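The deck crop shows the rocker at crop px (169,440) and the pointer lines at (293,457) and (383,467). A white mark is at the crown, with the green mark at (335,487), one step towards the robot. So the wheel stands at 0.449 and needs one click. Next I fit the stirrer pose.

```bash
cat > h.py <<'E'
from workcell import r,cams,workorder
import cv2,numpy as np
from scipy.optimize import least_squares
from scipy.spatial.transform import Rotation as Ro
def proj(n,X):
    c=cams.get_calibration(n);p=(np.asarray(c["R"])@np.atleast_2d(X).T).T+c["t"];q=(np.asarray(c["K"])@p.T).T
    return q[:,:2]/q[:,2:]
def world(p,X): # p=x,y,yaw
    return Ro.from_euler('z',p[2]).apply(np.atleast_2d(X)/1000)+[p[0],p[1],0]
E
python3 - <<'E'
from h import *
s=130/600
M=[(-88,45,62,169,440),(-88,-42,61,338,462),(-35,76,75,115,333),(-35,-76,75,418,370),(117,-76,75,457,72),(-130,0,60,250,536),(-40,90,60,100,342),(-40,-90,60,438,380)]
M=np.array(M,float);X=M[:,:3];uv=M[:,3:]*s+[215-.4,130-.4]
f=lambda p:(proj("top",world(p,X))-uv).ravel()
q=least_squares(f,[.55,0,0],loss='soft_l1');p=q.x
print(p,np.round(f(p).reshape(-1,2),1).tolist())
np.save("p.npy",p)
for n,P in dict(rocker=[-88,45,62],rk_on=[-100,45,67],wheel=[-88,-42,77],flaskc=[41,0,75]).items():
    print(n,world(p,P).round(4),proj("side",world(p,P)).round(1),proj("top",world(p,P)).round(1))
E
```

```text
[ 0.63292176  0.00726545 -0.12794956] [[0.3, 0.5], [0.2, 0.1], [1.6, -0.8], [-0.0, -1.1], [-1.6, 1.7], [-0.5, -0.4], [-0.9, -0.2], [0.8, 0.6]]
rocker [[0.5514 0.0631 0.062 ]] [[274.8 233. ]] [[251.5 225.4]]
rk_on [[0.5395 0.0647 0.067 ]] [[279.7 232.8]] [[250.8 230.1]]
wheel [[ 0.5403 -0.0232  0.077 ]] [[294.6 206.9]] [[288.3 228.9]]
flaskc [[0.6736 0.002  0.075 ]] [[236.8 201.8]] [[276.9 173.7]]
```

```bash
python3 - <<'E'
import cv2
s=cv2.imread("pics/side0.png")[180:270,180:330]
cv2.imwrite("pics/cs.png",cv2.resize(s,(800,480),interpolation=cv2.INTER_CUBIC))
E
```

```text
(no output)
```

View pics/cs.png

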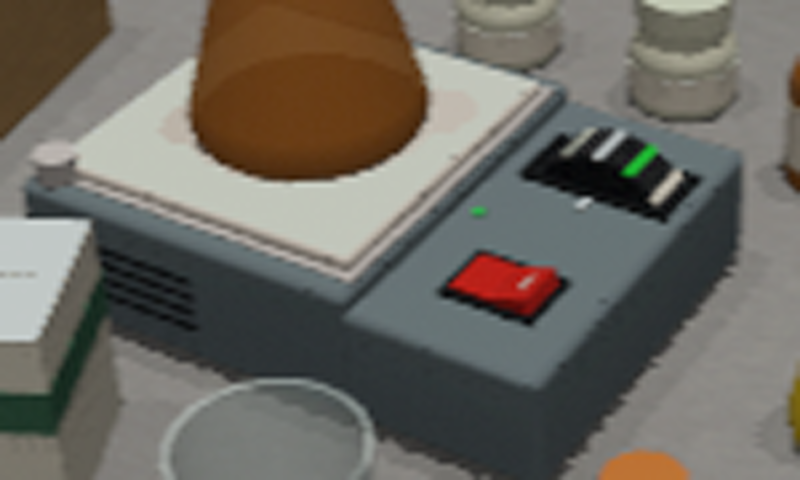

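The side crop agrees with the fit: the rocker pivot projects to crop (506,283) and the crown's white mark to about (611,144), with green on the robot's side of it. Now the numbers for the moves.

```bash
cat >> h.py <<'E'
def plan(*targets):
    o=r.get_obs();R=Ro.from_rotvec(o["eef_rot"]).as_matrix();p=np.load("p.npy")
    print("t",o["clock"],"tcp",o["ee_pos"].round(4),"F",o["ft_force"].round(2))
    ang=np.arctan2(R[1,0],R[0,0]);d=(ang-(p[2]+np.pi)+np.pi)%(2*np.pi)-np.pi
    print("spin scaled",d/(np.pi/2))
    for P in targets:
        w=world(p,P)[0];print(P,w.round(4),(R.T@(w-o["ee_pos"])).round(4))
E
python3 -c "
from h import *
plan([-101,45,300],[-101,45,90])"
```

```text
t 0.1 tcp [ 0.1435 -0.6078  0.2304] F [-0.52 -0.64  0.18]
spin scaled 0.22888611940415352
[-101, 45, 300] [0.5385 0.0648 0.3   ] [-0.5388  0.5641 -0.0686]
[-101, 45, 90] [0.5385 0.0648 0.09  ] [-0.5389  0.5637  0.1414]
```

Emit:
{"name": "jog_arm", "arguments": {"commands": [{"translation": [0, 0, -0.05], "spin": 0, "gripper": -1}, {"translation": [-0.539, 0.564, -0.069], "spin": 0.229, "gripper": -1}, {"translation": [-0.539, 0.564, -0.069], "spin": 0.229, "gripper": -1}, {"translation": [-0.539, 0.564, -0.069], "spin": 0.229, "gripper": -1}, {"translation": [-0.539, 0.564, -0.069], "spin": 0.229, "gripper": -1}, {"translation": [-0.539, 0.564, -0.069], "spin": 0.229, "gripper": -1}, {"translation": [-0.539, 0.564, -0.069], "spin": 0.229, "gripper": -1}, {"translation": [-0.539, 0.564, -0.069], "spin": 0.229, "gripper": -1}, {"translation": [-0.539, 0.564, -0.069], "spin": 0.229, "gripper": -1}, {"translation": [-0.539, 0.564, -0.069], "spin": 0.229, "gripper": -1}, {"translation": [-0.539, 0.564, -0.069], "spin": 0.229, "gripper": -1}, {"translation": [-0.539, 0.564, -0.069], "spin": 0.229, "gripper": -1}]}}

```text
clock: 1.3
ee_pos: [0.4205, -0.1352, 0.2947]
eef_rot: [0.2, 3.135, 0.0]
ft_force: [1.4, -0.4, -0.4]
finger_gap: 0.0002
gripper_force: 0.0
```

```bash
python3 -c "
from h import *
plan([-101,45,300],[-101,45,90])"
```

```text
t 1.3 tcp [ 0.4205 -0.1352  0.2947] F [ 1.42 -0.42 -0.36]
spin scaled 0.00023027335186563447
[-101, 45, 300] [0.5385 0.0648 0.3   ] [-0.0915  0.2133 -0.0052]
[-101, 45, 90] [0.5385 0.0648 0.09  ] [-0.0915  0.2133  0.2048]
```

Emit:
{"name": "jog_arm", "arguments": {"commands": [{"translation": [-0.09, 0.21, 0], "spin": 0, "gripper": -1}, {"translation": [-0.09, 0.21, 0], "spin": 0, "gripper": -1}, {"translation": [-0.09, 0.21, 0], "spin": 0, "gripper": -1}, {"translation": [-0.09, 0.21, 0], "spin": 0, "gripper": -1}, {"translation": [-0.09, 0.21, 0], "spin": 0, "gripper": -1}, {"translation": [-0.09, 0.21, 0.18], "spin": 0, "gripper": -1}, {"translation": [-0.09, 0.21, 0.18], "spin": 0, "gripper": -1}, {"translation": [-0.09, 0.21, 0.18], "spin": 0, "gripper": -1}, {"translation": [-0.09, 0.21, 0.18], "spin": 0, "gripper": -1}, {"translation": [-0.09, 0.21, 0.18], "spin": 0, "gripper": -1}, {"translation": [-0.09, 0.21, 0.18], "spin": 0, "gripper": -1}, {"translation": [-0.09, 0.21, 0.18], "spin": 0, "gripper": -1}]}}

```text
clock: 2.5
ee_pos: [0.538, 0.0601, 0.1169]
eef_rot: [0.2, 3.131, 0.002]
ft_force: [-0.9, 0.4, -0.1]
finger_gap: -0.0
gripper_force: 0.0
```

```bash
python3 -c "
from h import *
plan([-101,45,66],[-101,45,64])
cv2.imwrite('pics/s1.png',cv2.resize(cams.snapshot('side')[100:310,140:420,::-1],(800,600)))"
```

```text
t 2.5 tcp [0.538  0.0601 0.1169] F [-0.88  0.45 -0.07]
spin scaled 0.0003141070952786189
[-101, 45, 66] [0.5385 0.0648 0.066 ] [0.0003 0.0046 0.0509]
[-101, 45, 64] [0.5385 0.0648 0.064 ] [0.0003 0.0046 0.0529]
```

View pics/s1.png

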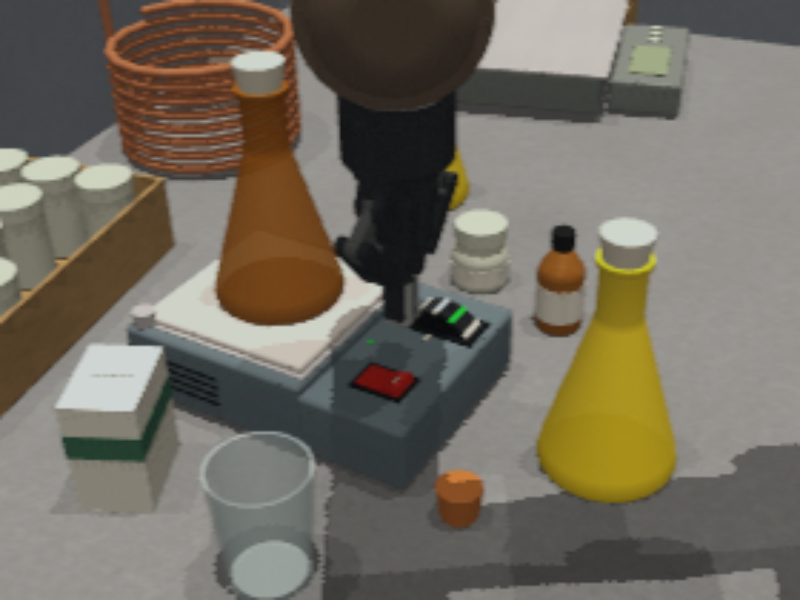

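The tip, at crop (400,315), hangs clear above the rocker at (385,382), and the flask has room. Pressing now.

Emit:
{"name": "jog_arm", "arguments": {"commands": [{"translation": [0, 0.005, 0.035], "spin": 0, "gripper": -1}, {"translation": [0, 0.005, 0.045], "spin": 0, "gripper": -1}, {"translation": [0, 0.005, 0.049], "spin": 0, "gripper": -1}, {"translation": [0, 0.005, 0.051], "spin": 0, "gripper": -1}, {"translation": [0, 0.005, 0.053], "spin": 0, "gripper": -1}, {"translation": [0, 0.005, 0.0535], "spin": 0, "gripper": -1}, {"translation": [0, 0.005, 0.0535], "spin": 0, "gripper": -1}]}}

```text
clock: 3.25
ee_pos: [0.5374, 0.0645, 0.0635]
eef_rot: [0.2, 3.134, 0.0]
ft_force: [-4.7, 0.1, 9.4]
finger_gap: -0.0002
gripper_force: 4.9
```

Emit:
{"name": "jog_arm", "arguments": {"commands": [{"translation": [0, 0, -0.035], "spin": 0, "gripper": -1}, {"translation": [0, 0, -0.035], "spin": 0, "gripper": -1}, {"translation": [-0.007, -0.087, -0.035], "spin": 0, "gripper": -1}, {"translation": [-0.007, -0.087, -0.035], "spin": 0, "gripper": -1}, {"translation": [-0.007, -0.087, -0.035], "spin": 0, "gripper": -1}, {"translation": [-0.007, -0.087, -0.035], "spin": 0, "gripper": -1}]}}

```text
clock: 3.85
ee_pos: [0.5334, -0.0233, 0.0968]
eef_rot: [0.203, 3.133, 0.001]
ft_force: [-0.2, -0.0, -0.3]
finger_gap: -0.0003
gripper_force: 0.0
```

```bash
python3 -c "
from h import *
plan([-94,-42,78],[-94,-42,75],[-80,-42,75])
cv2.imwrite('pics/s2.png',cv2.resize(cams.snapshot('side')[170:275,190:330,::-1],(800,600),interpolation=cv2.INTER_CUBIC))"
```

```text
t 3.85 tcp [ 0.5334 -0.0233  0.0968] F [-0.16 -0.02 -0.25]
spin scaled -0.001085272909189204
[-94, -42, 78] [ 0.5343 -0.0224  0.078 ] [-0.0007  0.001   0.0188]
[-94, -42, 75] [ 0.5343 -0.0224  0.075 ] [-0.0007  0.001   0.0218]
[-80, -42, 75] [ 0.5482 -0.0242  0.075 ] [-0.0147  0.0011  0.0218]
```

View pics/s2.png

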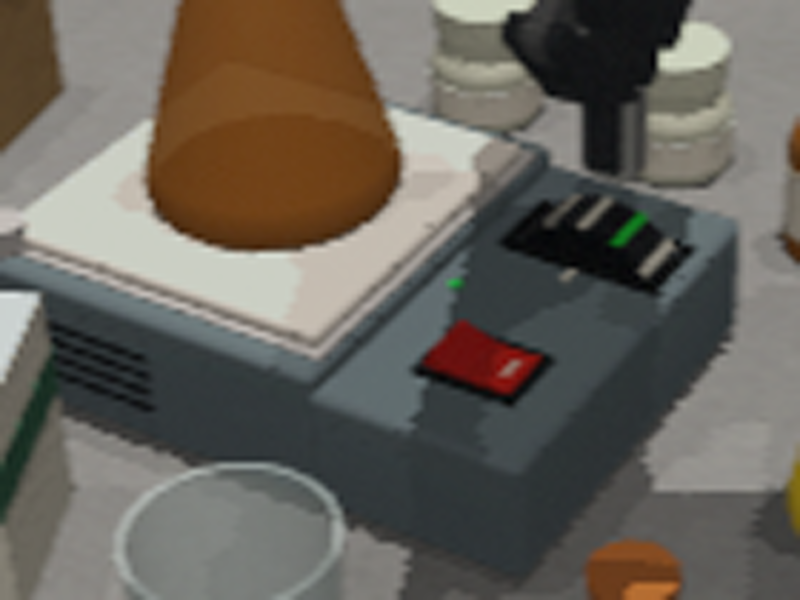

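The rocker, at crop (485,360), is now on: its rear is raised and its front level. The green mark at (630,232) is still one step towards the robot from the crown mark at (595,212). Next is a light touch on the crown.

Emit:
{"name": "jog_arm", "arguments": {"commands": [{"translation": [0, 0.001, 0.015], "spin": 0, "gripper": -1}, {"translation": [0, 0.001, 0.019], "spin": 0, "gripper": -1}, {"translation": [0, 0.001, 0.021], "spin": 0, "gripper": -1}, {"translation": [0, 0.001, 0.022], "spin": 0, "gripper": -1}, {"translation": [0, 0.001, 0.022], "spin": 0, "gripper": -1}]}}

```text
clock: 4.4
ee_pos: [0.5333, -0.0209, 0.0753]
eef_rot: [0.198, 3.135, 0.0]
ft_force: [-2.4, 1.4, 6.3]
finger_gap: -0.0
gripper_force: 3.3
```

The force is 6 N, with about 2 mm of sink. Rolling 14 mm away from the robot.

Emit:
{"name": "jog_arm", "arguments": {"commands": [{"translation": [-0.002, 0, 0], "spin": 0, "gripper": -1}, {"translation": [-0.004, 0, 0], "spin": 0, "gripper": -1}, {"translation": [-0.006, 0, 0], "spin": 0, "gripper": -1}, {"translation": [-0.008, 0, 0], "spin": 0, "gripper": -1}, {"translation": [-0.01, 0, 0], "spin": 0, "gripper": -1}, {"translation": [-0.012, 0, 0], "spin": 0, "gripper": -1}, {"translation": [-0.014, 0, 0], "spin": 0, "gripper": -1}, {"translation": [-0.014, 0, 0], "spin": 0, "gripper": -1}, {"translation": [-0.014, 0, 0], "spin": 0, "gripper": -1}]}}

```text
clock: 5.3
ee_pos: [0.5481, -0.0227, 0.0757]
eef_rot: [0.198, 3.132, 0.0]
ft_force: [0.0, 0.5, 5.5]
finger_gap: -0.0004
gripper_force: 2.7
```

```bash
python3 -c "
from h import *
plan([-80,-42,75])
cv2.imwrite('pics/s3.png',cv2.resize(cams.snapshot('side')[170:275,190:330,::-1],(800,600),interpolation=cv2.INTER_CUBIC))"
```

```text
t 5.3 tcp [ 0.5481 -0.0227  0.0757] F [0.03 0.53 5.5 ]
spin scaled 0.0010661594666191928
[-80, -42, 75] [ 0.5482 -0.0242  0.075 ] [-0.0003 -0.0015  0.0007]
```

View pics/s3.png

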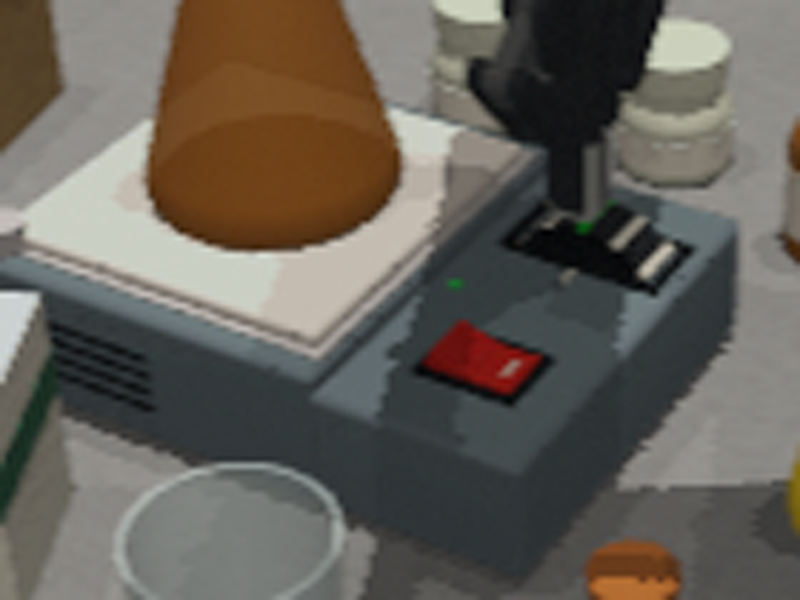

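The green mark, at crop (588,228), is now under the finger at the crown, and there is no tangential force left. I'll lift straight up and check.

Emit:
{"name": "jog_arm", "arguments": {"commands": [{"translation": [0, 0, -0.03], "spin": 0, "gripper": -1}, {"translation": [0, 0, -0.06], "spin": 0, "gripper": -1}, {"translation": [0.02, 0, -0.1], "spin": 0, "gripper": -1}, {"translation": [0.02, 0, -0.1], "spin": 0, "gripper": -1}, {"translation": [0.02, 0, -0.1], "spin": 0, "gripper": -1}]}}

```text
clock: 5.85
ee_pos: [0.5273, -0.0202, 0.1755]
eef_rot: [0.199, 3.132, 0.002]
ft_force: [-0.1, -0.0, -0.4]
finger_gap: -0.0002
gripper_force: 0.0
```

```bash
python3 -c "
from h import *
plan([-80,-42,75])
cv2.imwrite('pics/s4.png',cv2.resize(cams.snapshot('side')[100:310,140:420,::-1],(800,600),interpolation=cv2.INTER_CUBIC))"
```

```text
t 5.85 tcp [ 0.5273 -0.0202  0.1755] F [-0.1  -0.02 -0.42]
spin scaled 0.0005743765293739119
[-80, -42, 75] [ 0.5482 -0.0242  0.075 ] [-0.0209 -0.0014  0.1006]
```

View pics/s4.png

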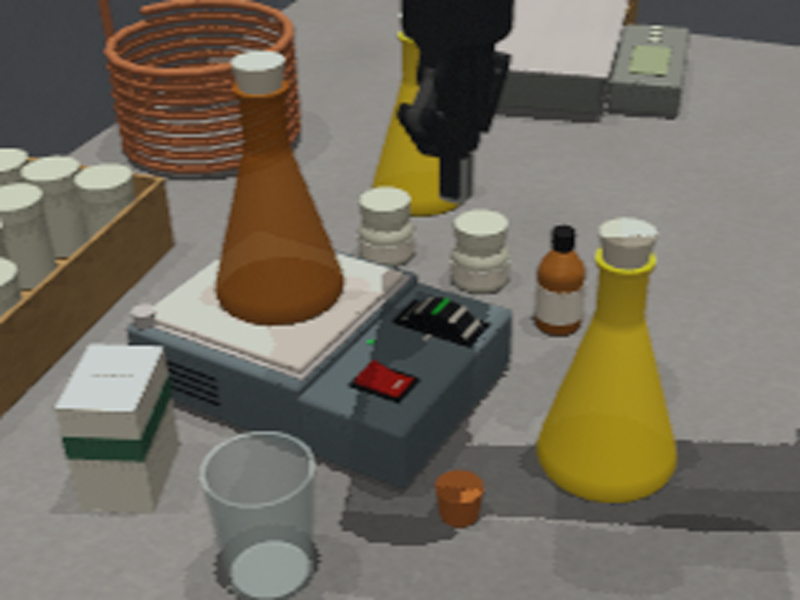

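The green mark, at crop (440,307), matches the predicted crown at (442,305). The rocker is on, the flask hasn't moved, and the robot is clear.

```bash
python3 -c "
from h import *
print(workorder.hand_in())"
```

```text
the job is handed in; nothing more can be done
None
```

I handed the job in at about 6 s on the robot clock; the last picture shows the stirrer on, the green mark at the pointer lines and the flask and other things unmoved, but the hand-in returned no verdict.

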